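# Put the collar on the spice carousel and bring the green-lidded jar to the front

### The job

Slip the loose wooden collar over the centre post of the spice carousel, so that it sits fully down on the post's shoulder, and let go of it. Then turn the carousel until the jar with the green lid stands at the front, in line with the brass pointer on the foot, and finish while still gripping one of the turning pegs, holding the turntable still there. All jars must stay standing in their wells, and the wooden salt box must be left where it is.

Things in the scene. Friction and masses are not known exactly. Their poses are not given: they have to be found in the camera images.
- carousel_base: fixed dark steel foot of the carousel, a disc 210 mm wide, 8 mm high. Origin on the carousel's vertical turning axis at the countertop (z = 0). Its -x axis is the carousel's FRONT: there a 26 mm wide tab reaches 172 mm from the axis and carries a brass pointer (160 mm from the axis, 12 mm high). The tab looks roughly, not exactly, at the robot
- turntable: light-wood disc, 290 mm wide, 10 mm thick, turning about the vertical z axis through its origin (axis, disc underside, 10 mm above countertop); stays where left (0.5 N at a peg moves it), no stop within a full turn. On its top (z 20 mm): four wells (inside 52 mm wide, 12 mm high) 70 mm from the axis along its +x, +y, -x, -y, a jar loose in each; four pegs between them
- post_shoulder (a point): point on the turning axis at the shoulder of the steel centre post (145 mm above the countertop), where the collar must come to sit. Below it the post is 36 mm thick, above it 20 mm thick. The post is part of the turntable
- post_top (a point): top centre of the centre post, 200 mm above the countertop, 55 mm above the shoulder; the top 8 mm taper from 20 mm to 10 mm in diameter
- collar: loose dark-wood ring standing on the countertop left of the carousel: outer diameter 50 mm, hole 25 mm right through, 40 mm high, same both ways up. Origin at the centre of its underside, z up along the hole
- green_jar: the marked jar: clear spice jar with a green lid, 46 mm across, 106 mm high, loose in a well on the side of the turntable; about 3 mm of play. Origin at the centre of its underside (20 mm above the countertop), z up
- red_jar: amber jar with a red lid, 44 mm across, 100 mm high, loose in the well across the post from the green-lidded jar; origin at the centre of its underside
- blue_jar: clear jar with a blue lid, 44 mm across, 100 mm high, loose in a well; origin at the centre of its underside
- white_jar: clear jar with a white lid, 44 mm across, 95 mm high, loose in a well; origin at the centre of its underside
- salt_box: round wooden salt box, 69 mm across, 67 mm high, a loose bystander beyond the collar; origin at the centre of its underside
- peg_1: upright dark-wood turning peg fixed to the turntable, 45 degrees counter-clockwise (seen from above) from the turntable's +x axis, 130 mm from the turning axis: 14 mm thick, 95 mm high. Origin at its foot on the turntable's top (20 mm above the countertop), top 115 mm above the countertop; all four pegs are alike
- peg_2: upright dark-wood turning peg fixed to the turntable, 135 degrees counter-clockwise (seen from above) from the turntable's +x axis, 130 mm from the turning axis: 14 mm thick, 95 mm high. Origin at its foot on the turntable's top (20 mm above the countertop), top 115 mm above the countertop; all four pegs are alike
- peg_3: upright dark-wood turning peg fixed to the turntable, 225 degrees counter-clockwise (seen from above) from the turntable's +x axis, 130 mm from the turning axis: 14 mm thick, 95 mm high. Origin at its foot on the turntable's top (20 mm above the countertop), top 115 mm above the countertop; all four pegs are alike
- peg_4: upright dark-wood turning peg fixed to the turntable, 315 degrees counter-clockwise (seen from above) from the turntable's +x axis, 130 mm from the turning axis: 14 mm thick, 95 mm high. Origin at its foot on the turntable's top (20 mm above the countertop), top 115 mm above the countertop; all four pegs are alike
There are look-alikes about, which are no part of the job. Leave any pink or turquoise look-alike of the collar alone.

How it is judged:
On the way, in this order (a step that is already met when the one before it is completed fails the run):
1. the collar sits on the post's shoulder and is let go (horizontal distance between collar and post_shoulder below 0.004 m and z of collar in the frame of post_shoulder between -0.004 and 0.004 m and angle between collar's own z axis and vertical below 0.1 rad and contact force between collar and the fingers below 0.1 N), for 0.2 s.
2. the green-lidded jar has been turned to the front, the turntable held by a peg (x of green_jar in the frame of carousel_base below -0.055 m and y of green_jar in the frame of carousel_base between -0.012 and 0.012 m and angular speed of turntable below 0.06 rad/s and (contact force between the fingers and peg_1 above 1 N or contact force between the fingers and peg_2 above 1 N or contact force between the fingers and peg_3 above 1 N or contact force between the fingers and peg_4 above 1 N)), for 0.2 s.
At the end, for the whole second after the job is handed in: Collar on the shoulder (4 mm in height and sideways, level), untouched by the fingers; green-lidded jar at the front within 12 mm of the pointer's line; turntable still (under 0.06 rad/s), a peg pressed by the fingers with over 1 N; all jars upright in their wells (all of step 1 and all of step 2 and angle between each of green_jar, red_jar, blue_jar, white_jar's own z axis and vertical below 0.15 rad and height (world z) of each of green_jar, red_jar, blue_jar, white_jar below 0.03 m and horizontal distance between each of green_jar, red_jar, blue_jar, white_jar and post_shoulder below 0.08 m); the arm keeps its last pose, push and grip.
It fails at once if a jar tips over or leaves its well (angle between any of green_jar, red_jar, blue_jar, white_jar's own z axis and vertical above 0.35 rad or height (world z) of any of green_jar, red_jar, blue_jar, white_jar above 0.05 m).
It fails at once if the salt box is shifted by more than 30 mm (distance of salt_box from where it was at the start of the episode above 0.03 m).
It also fails if it takes over 58 s, if anything falls off the work surface, if the arm or the gripper's body presses on something with over 40 N, if the wrist force passes 120 N, or if a joint passes its speed limit or range.

### The arm

A 6-joint arm with a two-finger parallel gripper is mounted at the origin on the work surface; the furniture and walls round the work are solid. World frame = base frame: x ahead of the robot, y to its left, z up, the work surface at z = 0. Lengths are in m, angles in rad, forces in N, time in s.
With the tool pointing down it reaches from about 0.25 to 0.725 m from the base axis. Payload 4 kg.
Tool frame: the origin (TCP) lies midway between the tips of the shut fingers; the grasp point (between the pads) lies 19 mm behind it; z points along the fingers, y is the line along which they close (so a half turn about z gives the same grasp; the last joint's range is limited). The gripper opens to 85 mm and grips with 20 to 120 N. Pads are 22 mm wide; open, the fingers measure 114 mm over their backs; the gripper's body (76 mm by 85 mm) begins 54 mm behind the grasp point. The pads swing forward as they close: fully open they stand 13 mm farther back than shut.
Start: joints at [-1.247, 0.241, 0.005, 1.335, 0, 1.571], TCP at [0.159, -0.474, 0.231] pointing down, gripper open.
Joint ranges: [-2.72, 2.72], [-1.05, 1.87], [-1.09, 1.28], [-1.99, 2.15], [-1.42, 1.44], [-3.14, 3.14]. Speed limits (rad/s): [2.79, 2.79, 3.14, 3.14, 3.14, 3.14].

### API

Orientations are given as a unit quaternion [x, y, z, w].
In Python, from workcell import get_obs, camera, job_done, silhouettes gives the robot as it stands. The module is installed in compiled form; this text tells all that it offers.
- The arm moves only by the tool drive_tool, never from a script. Its argument "increments" is a list of rows, each a list of 3 entries, a list of its own where there are three numbers: the shift along the world's x, y, z in mm, then the turn, a rotation vector about the world's x, y, z in degrees, then the opening, from 0 (shut) to 1 (fully open). A call has 1 to 8 rows; each row shifts and turns the commanded pose from where the row before left it; what a row does not reach is not made up. A row lasts 1/12 s, in which the tool goes at most 41.7 mm and 7.16 degrees, less where a joint would pass 70% of its speed; a pose out of reach is approached as far as the arm can. A call is refused whole if a number of a shift passes 41.7 or a number of a turn 7.16, either way. A call with a gripper value outside its range is refused whole. The fingers move at their own pace and stop on an object; the grip force is fixed at half the most. Time passes only in rows, so rows that do not move let the fingers close. It gives the time, the measured TCP pose, the force, the opening and the grip force at its end, in the units of the state.
- get_obs(): the state, without advancing time (a new reading comes with each control period).
- camera(name): name is "scene" or "top"; returns a dict with "image" (384x512x3 uint8, red, green, blue), "K" (3x3 intrinsics, pixels), "view" (4x4, takes a point from world to camera coordinates). Camera axes: x right, y down, z forward; pixel columns grow to the right and rows downward; lengths in m; the calibration is good to about 2 mm. A picture is of the moment at which its call begins. There is no depth.
- job_done(): hands the job in; it is judged then, once.
Trained networks look in a picture, given as the dict that the camera call returned (one of the last four; its "shot" number tells which), for a name from the list of things; names that differ only in an ending like _2 or _b are one class to them, and where a whole thing is asked for, a point or a joint stands for the part that bears it (a point fixed in the world has none). Each returns a list of dicts, best first, with "conf" (0 to 1); they miss things now and then, are a little off and sometimes report something else, mostly with a low value. They report only what shows in the picture. A call takes as long as a camera call. They do not tell look-alikes from the thing itself.
- silhouettes(query, picture): "region" (384x512 bool, what is visible of it) and "bbox" ([left, top, right, bottom] in pixels, round what is visible of it).
The state is a dict: "clock": time; "joint_pos": joint angles; "joint_vel": joint speeds; "tau": joint torques, N m; "eef_pos": TCP position; "tool_rot": TCP orientation; "ft_force": force on the tool from outside, world axes, zero at the start; "ft_torque": the same for the moment, N m; "grip_width": finger opening in m; "grasp_force": force on a finger pad.
Only numpy, scipy, OpenCV 4.12 (cv2) and the standard library are available. Lean on these libraries where they do the work, as an engineer would, in place of code of your own. Each camera call takes 0.05 s, during which the arm holds its last target. There are 200 camera calls.

## Working session

There is one attempt and no reset: what is moved stays moved. The work goes in short steps, Python scripts to look and compute and a tool call to move; the robot and the scene stay as the last step left them, time stands still between calls to the robot, and variables do not carry over. Pictures are saved under pics/ and viewed, at most 10 in all, crops included, and the job is handed in when it is done.

Besides the shell and the picture viewer there is one more tool, called after ">>>" as name(argument=value, ...) on one line, values as JSON. drive_tool: Moves the arm, as the interface text tells. Its arguments: {"type":"object","properties":{"increments":{"type":"array"}},"required":["increments"]}

```bash
mkdir -p pics
cat > h.py <<'E'
import numpy as np, cv2
from workcell import *
def shot(name,fn=None):
    p=camera(name)
    if fn: cv2.imwrite('pics/'+fn,p['image'][:,:,::-1])
    return p
def px2w(p,uv,z):
    K=np.array(p['K']);V=np.array(p['view']);R=V[:3,:3];t=V[:3,3]
    c=-R.T@t; d=R.T@np.linalg.inv(K)@np.array([uv[0],uv[1],1.])
    return c+d*(z-c[2])/d[2]
def w2px(p,X):
    K=np.array(p['K']);V=np.array(p['view']);x=K@(V[:3,:3]@np.array(X)+V[:3,3]);return x[:2]/x[2]
E
python3 - <<'E'
from h import *
o=get_obs();print({k:np.round(v,3).tolist() for k,v in o.items()})
for n in ('top','scene'):
    p=shot(n,n+'1.png'); V=np.array(p['view']);print(n,-V[:3,:3].T@V[:3,3],V[2,:3])
    for q in ('collar','green_jar','red_jar','blue_jar','white_jar','salt_box','peg_1','carousel_base','turntable'):
        for s in silhouettes(q,p)[:5]:
            m=s['region'];ys,xs=np.nonzero(m);print(q,round(s['conf'],2),np.round(s['bbox']).tolist(),m.sum(),xs.mean().round(1),ys.mean().round(1))
E
```

```text
{'clock': 0.0, 'joint_pos': [-1.247, 0.241, 0.004, 1.335, 0.0, 1.571], 'joint_vel': [-0.001, -0.001, -0.001, -0.001, 0.001, 0.001], 'tau': [0.001, -37.232, 25.241, 0.017, -0.0, -0.0], 'eef_pos': [0.159, -0.473, 0.23], 'tool_rot': [0.987, 0.161, -0.0, -0.001], 'ft_force': [-0.425, 0.454, 0.754], 'ft_torque': [-0.013, 0.026, -0.089], 'grasp_force': 0.0, 'grip_width': 0.085}
top [0.44058083 0.05638825 0.97730839] [ 0.15058061  0.00858829 -0.98856043]
collar 0.78 [132.0, 182.0, 158.0, 201.0] 321 146.0 190.5
collar 0.76 [144.0, 218.0, 172.0, 236.0] 320 156.3 227.6
collar 0.53 [159.0, 253.0, 180.0, 277.0] 363 169.0 265.8
collar 0.51 [189.0, 220.0, 210.0, 242.0] 280 198.8 231.0
red_jar 0.66 [321.0, 160.0, 348.0, 184.0] 412 335.7 170.9
red_jar 0.5 [319.0, 130.0, 328.0, 145.0] 111 324.5 135.4
blue_jar 0.96 [284.0, 146.0, 306.0, 171.0] 393 295.9 157.9
white_jar 0.34 [247.0, 126.0, 372.0, 248.0] 8966 306.1 189.3
salt_box 0.66 [177.0, 152.0, 204.0, 183.0] 677 189.9 165.9
peg_1 0.68 [358.0, 195.0, 371.0, 208.0] 92 361.7 201.9
peg_1 0.65 [286.0, 235.0, 299.0, 242.0] 76 290.5 236.9
peg_1 0.55 [320.
[... 358 characters left out ...]
ar 0.58 [225.0, 281.0, 248.0, 309.0] 462 233.9 294.3
green_jar 0.68 [265.0, 188.0, 279.0, 220.0] 508 271.7 204.2
red_jar 0.52 [287.0, 167.0, 295.0, 197.0] 230 289.7 181.4
blue_jar 0.78 [253.0, 173.0, 264.0, 202.0] 347 259.1 187.6
blue_jar 0.74 [181.0, 221.0, 209.0, 249.0] 609 194.2 234.8
white_jar 0.82 [292.0, 180.0, 308.0, 216.0] 366 301.6 197.9
salt_box 0.97 [181.0, 223.0, 209.0, 247.0] 578 194.2 235.1
peg_1 0.71 [310.0, 231.0, 320.0, 239.0] 72 315.4 234.1
peg_1 0.63 [260.0, 162.0, 272.0, 172.0] 28 264.2 166.9
carousel_base 0.43 [313.0, 232.0, 320.0, 240.0] 66 315.8 234.3
turntable 0.96 [237.0, 158.0, 327.0, 236.0] 3077 280.1 210.9
turntable 0.34 [311.0, 175.0, 318.0, 199.0] 55 315.8 189.0
```

Run:
```python
import cv2
a=cv2.imread('pics/top1.png');cv2.imwrite('pics/t1c.png',cv2.resize(a[100:300,110:390],(784,560),interpolation=cv2.INTER_CUBIC))
a=cv2.imread('pics/scene1.png');cv2.imwrite('pics/s1c.png',cv2.resize(a[150:320,140:350],(741,600),interpolation=cv2.INTER_CUBIC))
```

```text
(no output)
```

View pics/t1c.png

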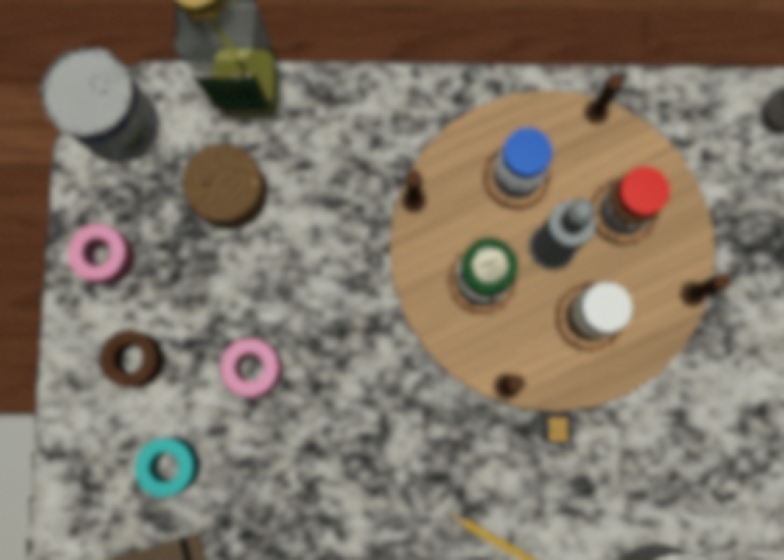

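View pics/s1c.png

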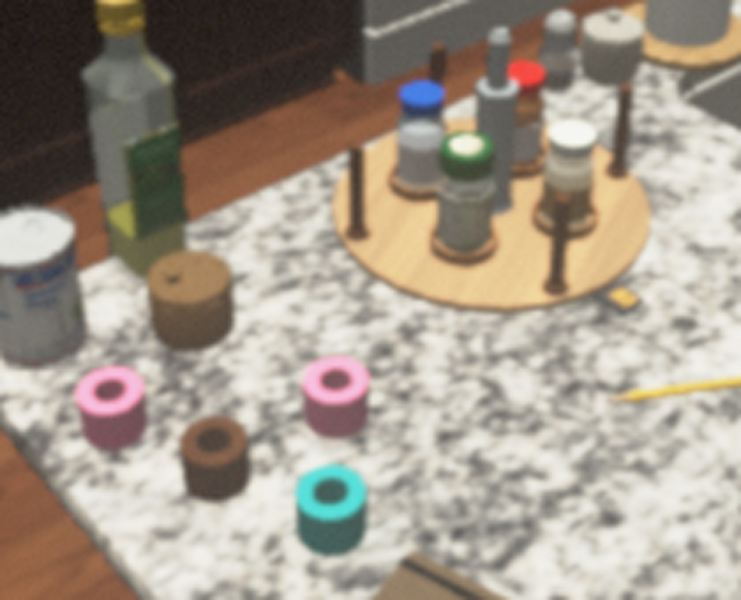

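The top view shows the dark-brown collar at about pixel (157,228), with two pink rings and one turquoise ring around it. The brass pointer is at about (309,253). The green lid is left of the post, at about (285,194), so the table has to turn counter-clockwise. The scene view agrees.

```bash
cat >> h.py <<'E'
from scipy.optimize import minimize
def proj(p,X):
    K=np.array(p['K']);V=np.array(p['view']);x=(K@(V[:3,:3]@np.asarray(X).T+V[:3,3:4]));return (x[:2]/x[2]).T
def cyl(p,x,y,r,z0,z1,S=8):
    a=np.linspace(0,2*np.pi,60);c=np.c_[x+r*np.cos(a),y+r*np.sin(a)]
    P=proj(p,np.r_[np.c_[c,0*a+z0],np.c_[c,0*a+z1]])
    h=cv2.convexHull(((P+.5)*S).astype(np.float32))
    m=np.zeros((384*S,512*S),np.uint8);cv2.fillConvexPoly(m,np.round(h).astype(np.int32),1)
    return cv2.resize(m.astype(np.float32),(512,384),interpolation=cv2.INTER_AREA)
def fit(p,reg,x0,r,z0,z1):
    reg=reg.astype(np.float32)
    f=lambda q:-(np.minimum(m:=cyl(p,q[0],q[1],r,z0,z1,4),reg).sum()/np.maximum(m,reg).sum())
    s=minimize(f,x0,method='Nelder-Mead',options=dict(initial_simplex=[x0,[x0[0]+.015,x0[1]],[x0[0],x0[1]+.015]],xatol=2e-4,fatol=1e-4,maxiter=80))
    return np.round(s.x,4),round(-s.fun,3)
E
python3 - <<'E'
from h import *
for n in ('top','scene'):
    p=shot(n)
    def go(q,r,z0,z1,k):
        for s in silhouettes(q,p)[:k]:
            if s['conf']<.4: continue
            m=s['region'];ys,xs=np.nonzero(m);x0=px2w(p,(xs.mean(),ys.mean()),(z0+z1)/2)[:2]
            print(n,q,round(s['conf'],2),*fit(p,m,list(x0),r,z0,z1),p['image'][m].mean(0).round())
    go('collar',.025,0,.04,5);go('salt_box',.0345,0,.067,1);go('turntable',.145,.01,.02,1)
    go('green_jar',.023,.02,.126,1);go('red_jar',.022,.02,.12,1);go('blue_jar',.022,.02,.12,1);go('white_jar',.022,.02,.115,1)
    go('peg_1',.007,.02,.115,5)
p=shot('top')
f=lambda u,v:(110+u/2.8,100+v/2.8)
for l,(u,v),z in [('pointer',(558,428),.012),('posttop',(578,212),.2),('greenlid',(490,263),.126),('redlid',(644,192),.12),('bluelid',(527,152),.12),('whitelid',(606,308),.115),('pegL',(413,178),.115),('pegT',(614,82),.115),('pegR',(720,283),.115),('pegB',(514,381),.115),('collartop',(131,357),.04)]:
    print(l,px2w(p,f(u,v),z).round(4))
V=shot('scene');g=lambda u,v:(140+u*210/741,150+v*170/600)
for l,(u,v),z in [('pointer',(625,297),.012),('posttop',(499,36),.2),('greenlid',(467,146),.126),('pegL',(356,152),.115),('pegF',(562,197),.115),('pegR',(625,88),.115),('collartop',(215,440),.04)]:
    print('S',l,px2w(V,g(u,v),z).round(4))
E
```

```text
top collar 0.9 [0.3941 0.2684] 0.77 [ 63. 144. 138.]
top collar 0.85 [0.4793 0.1995] 0.813 [179. 129. 148.]
top collar 0.66 [0.5774 0.3349] 0.784 [161. 111. 128.]
top collar 0.55 [0.4856 0.3046] 0.84 [78. 61. 48.]
top salt_box 0.57 [0.6367 0.225 ] 0.871 [98. 78. 53.]
top turntable 0.63 [ 0.5894 -0.0629] 0.82 [153. 125.  91.]
top green_jar 0.8 [5.58e-01 1.00e-04] 0.925 [105. 117.  90.]
top red_jar 0.79 [ 0.619  -0.1239] 0.836 [148.  61.  51.]
top blue_jar 0.73 [ 0.6502 -0.0311] 0.884 [ 81. 103. 144.]
top white_jar 0.62 [ 0.5267 -0.0943] 0.93 [170. 167. 155.]
top peg_1 0.56 [ 0.5473 -0.1833] 0.807 [68. 51. 36.]
top peg_1 0.56 [ 0.711  -0.1022] 0.831 [67. 52. 40.]
top peg_1 0.49 [ 0.4666 -0.02  ] 0.62 [95. 71. 49.]
scene collar 0.89 [0.3959 0.2654] 0.947 [ 90. 156. 150.]
scene collar 0.89 [0.5782 0.333 ] 0.939 [177. 129. 143.]
scene collar 0.66 [0.4875 0.3005] 0.89 [108.  88.  76.]
scene collar 0.61 [0.481 0.196] 0.944 [179. 132. 146.]
scene salt_box 0.78 [0.6409 0.2231] 0.838 [132. 109.  84.]
scene turntable 0.69 [ 0.5922 -0.0675] 0.645 [186. 160. 122.]
scene green_jar 0.57 [ 0.5654 -0
[... 222 characters left out ...]
0.6 [ 0.5504 -0.1898] 0.87 [106.  93.  82.]
scene peg_1 0.49 [ 0.4653 -0.0232] 0.833 [118.  96.  75.]
pointer [ 0.4289 -0.0703  0.012 ]
posttop [ 0.5855 -0.0611  0.2   ]
greenlid [ 0.5576 -0.0028  0.126 ]
redlid [ 0.6174 -0.1261  0.12  ]
bluelid [ 0.649  -0.0327  0.12  ]
whitelid [ 0.5244 -0.0954  0.115 ]
pegL [0.6276 0.0587 0.115 ]
pegT [ 0.7097 -0.1044  0.115 ]
pegR [ 0.5455 -0.186   0.115 ]
pegB [ 0.466  -0.0226  0.115 ]
collartop [0.4841 0.2986 0.04  ]
S pointer [ 0.4262 -0.0693  0.012 ]
S posttop [ 0.5819 -0.0571  0.2   ]
S greenlid [ 0.5567 -0.002   0.126 ]
S pegL [0.6206 0.0652 0.115 ]
S pegF [ 0.4661 -0.0237  0.115 ]
S pegR [ 0.5482 -0.1863  0.115 ]
S collartop [0.4836 0.302  0.04  ]
```

>>> drive_tool(increments=[[[13.6,32.3,0],[0,0,1.1],1],[[13.6,32.3,0],[0,0,1.1],1],[[13.6,32.3,0],[0,0,1.1],1],[[13.6,32.3,0],[0,0,1.1],1],[[13.6,32.3,0],[0,0,1.1],1],[[13.6,32.3,0],[0,0,1.1],1],[[13.6,32.3,0],[0,0,1.1],1],[[13.6,32.3,0],[0,0,1.1],1]])

```text
clock: 2.67
eef_pos: [0.2681, -0.2141, 0.2315]
tool_rot: [0.972, 0.237, 0.0, 0.0]
ft_force: [1.1, -0.6, 0.1]
grip_width: 0.0854
grasp_force: 0.0
```

>>> drive_tool(increments=[[[13.6,32.3,0],[0,0,1.1],1],[[13.6,32.3,0],[0,0,1.1],1],[[13.6,32.3,0],[0,0,1.1],1],[[13.6,32.3,0],[0,0,1.1],1],[[13.6,32.3,0],[0,0,1.1],1],[[13.6,32.3,0],[0,0,1.1],1],[[13.6,32.3,0],[0,0,1.1],1],[[13.6,32.3,0],[0,0,1.1],1]])

```text
clock: 3.33
eef_pos: [0.377, 0.0447, 0.2316]
tool_rot: [0.95, 0.311, 0.0, 0.0]
ft_force: [0.6, -0.1, -0.2]
grip_width: 0.0855
grasp_force: 0.0
```

>>> drive_tool(increments=[[[13.6,32.3,0],[0,0,1.1],1],[[13.6,32.3,0],[0,0,1.1],1],[[13.6,32.3,0],[0,0,1.1],1],[[13.6,32.3,0],[0,0,1.1],1],[[13.6,32.3,0],[0,0,1.1],1],[[13.6,32.3,0],[0,0,1.1],1],[[13.6,32.3,0],[0,0,1.1],1],[[13.6,32.3,0],[0,0,1.1],1]])

```text
clock: 4.0
eef_pos: [0.4858, 0.303, 0.2312]
tool_rot: [0.924, 0.383, 0.0, 0.0]
ft_force: [0.6, -0.2, -0.0]
grip_width: 0.0855
grasp_force: 0.0
```

>>> drive_tool(increments=[[[0,-2,-31],[0,0,0],1],[[0,0,-31],[0,0,0],1],[[0,0,-31],[0,0,0],1],[[0,0,-31],[0,0,0],1],[[0,0,-31],[0,0,0],1],[[0,0,-31],[0,0,0],1],[[0,0,-25],[0,0,0],1],[[0,0,-12],[0,0,0],1]])

```text
clock: 4.67
eef_pos: [0.4831, 0.2977, 0.0044]
tool_rot: [0.924, 0.382, -0.003, 0.0]
ft_force: [-0.5, -1.3, -0.6]
grip_width: 0.0852
grasp_force: 0.0
```

>>> drive_tool(increments=[[[0,0,0],[0,0,0],0],[[0,0,0],[0,0,0],0],[[0,0,0],[0,0,0],0],[[0,0,0],[0,0,0],0],[[0,0,0],[0,0,0],0],[[0,0,0],[0,0,0],0]])

```text
clock: 5.17
eef_pos: [0.4868, 0.2999, 0.01]
tool_rot: [0.924, 0.382, 0.002, -0.0]
ft_force: [-0.2, 0.4, 4.2]
grip_width: 0.0481
grasp_force: 62.1
```

>>> drive_tool(increments=[[[0,0,15],[0,0,0],0],[[0,0,30],[0,0,0],0],[[0,0,35],[0,0,0],0],[[0,0,35],[0,0,0],0],[[0,0,35],[0,0,0],0],[[0,0,35],[0,0,0],0],[[0,0,35],[0,0,0],0],[[0,0,20],[0,0,0],0]])

```text
clock: 5.83
eef_pos: [0.4865, 0.2998, 0.2536]
tool_rot: [0.924, 0.382, 0.003, -0.001]
ft_force: [0.5, 0.5, -0.6]
grip_width: 0.048
grasp_force: 62.0
```

>>> drive_tool(increments=[[[5,-15,0],[0,0,0],0],[[8,-30,0],[0,0,0],0],[[8,-30,0],[0,0,0],0],[[8,-30,0],[0,0,0],0],[[8,-30,0],[0,0,0],0],[[8,-30,0],[0,0,0],0],[[8,-30,0],[0,0,0],0],[[8,-30,0],[0,0,0],0]])

```text
clock: 6.5
eef_pos: [0.5465, 0.0727, 0.2488]
tool_rot: [0.924, 0.382, 0.0, 0.0]
ft_force: [0.1, 0.3, -0.2]
grip_width: 0.0482
grasp_force: 62.0
```

>>> drive_tool(increments=[[[10,-35,0],[0,0,0],0],[[10,-35,0],[0,0,0],0],[[10,-30,0],[0,0,0],0],[[7,-25,0],[0,0,0],0],[[2,-10,0],[0,0,0],0],[[0,0,0],[0,0,0],0],[[0,0,0],[0,0,0],0]])

```text
clock: 7.08
eef_pos: [0.5851, -0.0607, 0.2483]
tool_rot: [0.924, 0.382, -0.0, -0.0]
ft_force: [-0.2, 0.2, -1.7]
grip_width: 0.0484
grasp_force: 62.0
```

Run:
```python
from h import *
o=get_obs();print(np.round(o['eef_pos'],4))
p=shot('scene','s2.png')
for s in silhouettes('collar',p)[:5]:
    m=s['region'];ys,xs=np.nonzero(m);c=p['image'][m].mean(0);print(s['conf'],s['bbox'],c.round())
e=o['eef_pos'];print('pred collar bottom/top',w2px(p,[e[0],e[1],e[2]-.01]),w2px(p,[e[0],e[1],e[2]+.03]))
a=cv2.imread('pics/s2.png')[100:230,220:380];a=cv2.resize(a,(738,600),interpolation=cv2.INTER_CUBIC);cv2.imwrite('pics/s2c.png',a)
t=shot('top','t2.png');b=t['image'][100:260,220:390,::-1];cv2.imwrite('pics/t2c.png',cv2.resize(b,(638,600),interpolation=cv2.INTER_CUBIC))
```

```text
[ 0.5851 -0.0607  0.2483]
0.82 [162.1, 253.9, 183.9, 278.4] [177. 128. 143.]
0.74 [271.8, 134.6, 288.6, 150.3] [77. 64. 55.]
0.67 [226.2, 281.9, 244.9, 307.3] [ 89. 155. 149.]
0.63 [226.1, 254.7, 245.2, 275.9] [182. 134. 148.]
0.51 [233.1, 158.3, 323.9, 239.5] [187. 161. 123.]
pred collar bottom/top [282.18027562 147.85096279] [282.85051524 135.31712513]
```

View pics/s2c.png

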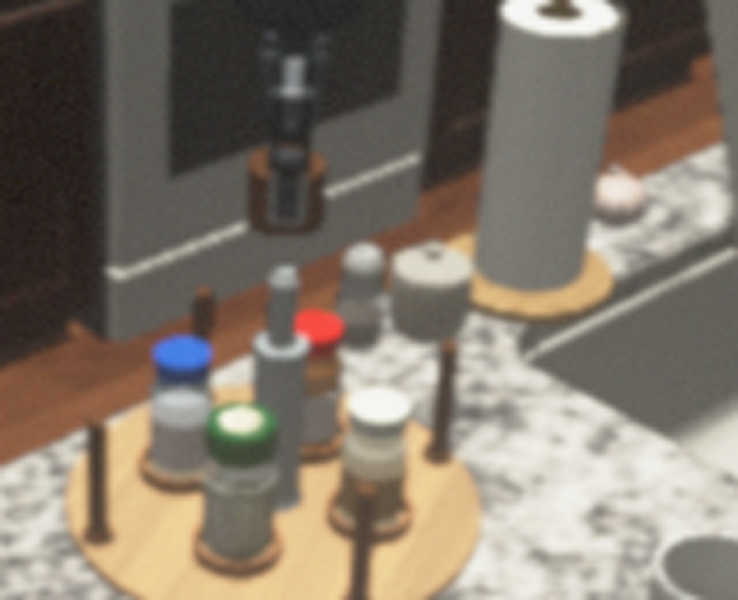

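View pics/t2c.png

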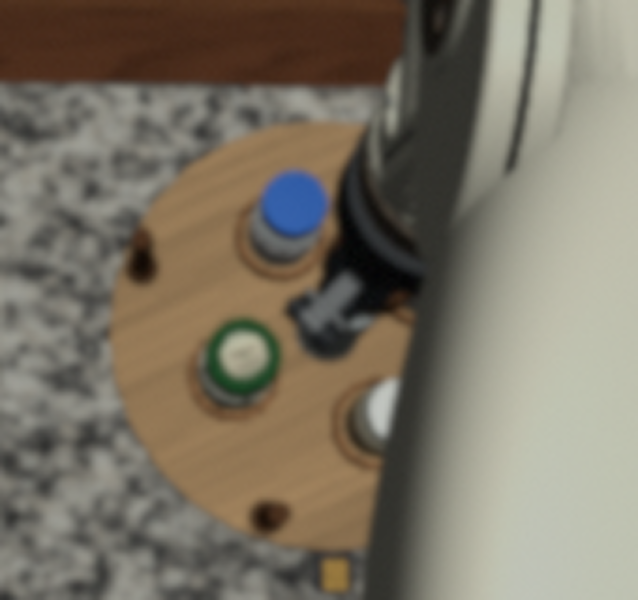

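The scene crop shows the collar held level above the post, at crop (287,190), with the post top at about (285,272). It needs a millimetre-level check, which I'll do with edge profiles.

Run:
```python
from h import *
a=cv2.imread('pics/s2.png').astype(int)
for r in (137,140,143,146): print(r,[tuple(v) for v in a[r,270:294:1].tolist()][0:0], 'R-B',(a[r,268:297,2]-a[r,268:297,0]).tolist())
for r in (162,165,168,171,178,184,190): print(r,a[r,270:296].sum(1).tolist())
p=shot('scene')
for X in [(.5851,-.0607),(.587,-.0635),(.5855,-.0611)]: print(X,[w2px(p,[*X,z]).round(2).tolist() for z in (.238,.278,.2,.19,.15,.14,.1)])
```

```text
137 [] R-B [8, 6, 8, 7, 7, 13, 31, 46, 52, 51, 31, 10, 5, 3, 0, 1, 4, 7, 22, 44, 52, 45, 26, 12, 7, 7, 8, 8, 8]
140 [] R-B [6, 8, 9, 8, 9, 11, 17, 21, 24, 20, 9, 4, 2, 2, 2, 2, 2, 7, 9, 18, 20, 17, 12, 11, 14, 14, 14, 14, 12]
143 [] R-B [9, 9, 8, 8, 8, 12, 15, 21, 20, 17, 10, 4, 3, 3, 1, 1, 5, 5, 11, 17, 21, 18, 11, 9, 8, 10, 7, 7, 7]
146 [] R-B [9, 9, 7, 6, 8, 13, 21, 24, 22, 15, 9, 3, 2, 2, 1, 3, 1, 6, 15, 16, 19, 18, 10, 9, 9, 9, 10, 10, 6]
162 [279, 273, 280, 277, 276, 274, 267, 268, 299, 338, 362, 370, 362, 339, 308, 270, 261, 259, 264, 271, 290, 300, 296, 290, 282, 286]
165 [245, 243, 245, 255, 255, 254, 247, 251, 253, 272, 271, 277, 265, 260, 283, 296, 309, 307, 312, 313, 310, 309, 301, 298, 321, 333]
168 [257, 256, 258, 264, 268, 258, 276, 260, 256, 268, 269, 268, 264, 299, 357, 382, 380, 381, 385, 384, 391, 388, 391, 372, 353, 345]
171 [287, 288, 299, 298, 307, 332, 359, 344, 293, 281, 277, 270, 275, 315, 406, 422, 409, 391, 386, 388, 390, 388, 385, 372, 309, 265]
178 [470, 557, 610, 617, 548, 399, 309, 297, 310, 314, 311, 320, 308, 301, 286, 280, 268, 269, 261, 263, 259, 254, 277, 367, 499, 605]
184 [565, 568, 570, 560, 483, 348, 293, 293, 285, 283, 286, 284, 277, 274, 281, 267, 266, 258, 264, 268, 280, 298, 315, 377, 494, 605]
190 [717, 710, 709, 709, 700, 661, 556, 406, 309, 292, 282, 281, 277, 281, 272, 284, 306, 312, 320, 316, 314, 317, 334, 418, 483, 461]
(0.5851, -0.0607) [[282.19, 147.94], [282.86, 135.41], [281.57, 159.39], [281.42, 162.34], [280.8, 173.84], [280.65, 176.65], [280.06, 187.62]]
(0.587, -0.0635) [[282.44, 147.42], [283.12, 134.91], [281.83, 158.85], [281.67, 161.79], [281.05, 173.28], [280.9, 176.08], [280.31, 187.04]]
(0.5855, -0.0611) [[282.19, 147.85], [282.86, 135.32], [281.58, 159.3], [281.42, 162.24], [280.81, 173.74], [280.66, 176.55], [280.07, 187.52]]
```

>>> drive_tool(increments=[[[2.3,-2.4,0],[0,0,0],0],[[0,0,-15],[0,0,0],0],[[0,0,-15],[0,0,0],0],[[0,0,-5],[0,0,0],0],[[0,0,0],[0,0,0],0]])

```text
clock: 7.7
eef_pos: [0.5867, -0.0625, 0.2116]
tool_rot: [0.924, 0.383, -0.002, -0.001]
ft_force: [-0.2, 0.1, -0.2]
grip_width: 0.0484
grasp_force: 62.0
```

>>> drive_tool(increments=[[[0,0,-5],[0,0,0],0],[[0,0,-4],[0,0,0],0],[[0,0,0],[0,0,0],0]])

```text
clock: 7.95
eef_pos: [0.5877, -0.0631, 0.204]
tool_rot: [0.924, 0.382, -0.0, -0.0]
ft_force: [-0.5, -0.2, -1.0]
grip_width: 0.0484
grasp_force: 62.0
```

>>> drive_tool(increments=[[[0,0,-3],[0,0,0],0],[[0,0,-3],[0,0,0],0],[[0,0,0],[0,0,0],0]])

```text
clock: 8.2
eef_pos: [0.5876, -0.0632, 0.1978]
tool_rot: [0.924, 0.382, -0.0, -0.0]
ft_force: [0.0, -0.8, -1.0]
grip_width: 0.0486
grasp_force: 62.0
```

>>> drive_tool(increments=[[[0,0,-5],[0,0,0],0],[[0,0,-5],[0,0,0],0],[[0,0,-5],[0,0,0],0],[[0,0,0],[0,0,0],0]])

```text
clock: 8.53
eef_pos: [0.5869, -0.0632, 0.1817]
tool_rot: [0.924, 0.382, -0.001, -0.001]
ft_force: [0.1, 0.5, -0.7]
grip_width: 0.0484
grasp_force: 62.0
```

>>> drive_tool(increments=[[[0,0,-6],[0,0,0],0],[[0,0,-6],[0,0,0],0],[[0,0,-6],[0,0,0],0],[[0,0,-4],[0,0,0],0],[[0,0,0],[0,0,0],0]])

```text
clock: 8.95
eef_pos: [0.587, -0.0632, 0.1598]
tool_rot: [0.924, 0.382, -0.001, -0.0]
ft_force: [0.2, 0.2, 0.0]
grip_width: 0.0484
grasp_force: 62.0
```

>>> drive_tool(increments=[[[0,0,-2.5],[0,0,0],0],[[0,0,-1],[0,0,0],0],[[0,0,0],[0,0,0],0]])

```text
clock: 9.2
eef_pos: [0.5877, -0.0632, 0.1577]
tool_rot: [0.924, 0.382, -0.0, -0.0]
ft_force: [-1.3, 0.4, -1.3]
grip_width: 0.0486
grasp_force: 62.0
```

>>> drive_tool(increments=[[[0,0,-1],[0,0,0],0],[[0,0,0],[0,0,0],0]])

```text
clock: 9.37
eef_pos: [0.5879, -0.0632, 0.1569]
tool_rot: [0.924, 0.382, 0.0, 0.0]
ft_force: [-0.2, 0.1, -0.1]
grip_width: 0.0484
grasp_force: 62.0
```

>>> drive_tool(increments=[[[0,0,-1],[0,0,0],0],[[0,0,-1],[0,0,0],0],[[0,0,0],[0,0,0],0]])

```text
clock: 9.62
eef_pos: [0.5879, -0.0632, 0.1551]
tool_rot: [0.924, 0.382, 0.0, 0.0]
ft_force: [-0.7, -0.8, 0.9]
grip_width: 0.0481
grasp_force: 62.2
```

>>> drive_tool(increments=[[[0,0,0],[0,0,0],1],[[0,0,0],[0,0,0],1],[[0,0,0],[0,0,0],1],[[0,0,0],[0,0,0],1],[[0,0,0],[0,0,0],1],[[0,0,0],[0,0,0],1]])

```text
clock: 10.12
eef_pos: [0.5878, -0.0632, 0.1548]
tool_rot: [0.924, 0.382, -0.0, -0.0]
ft_force: [-0.2, 0.8, 0.6]
grip_width: 0.0854
grasp_force: 0.0
```

>>> drive_tool(increments=[[[0,0,15],[0,0,0],1],[[0,0,30],[0,0,0],1],[[0,0,35],[0,0,0],1],[[0,0,10],[0,0,0],1],[[0,0,0],[0,0,0],1]])

```text
clock: 10.53
eef_pos: [0.59, -0.0634, 0.2492]
tool_rot: [0.924, 0.382, 0.004, 0.002]
ft_force: [-0.6, -0.5, -0.5]
grip_width: 0.085
grasp_force: 0.0
```

>>> drive_tool(increments=[[[-14,4.5,0],[0,0,-7.1],1],[[-14,4.5,0],[0,0,-7.1],1],[[-14,4.5,0],[0,0,-7.1],1],[[-14,4.5,0],[0,0,-7.1],1],[[-14,4.5,0],[0,0,-7.1],1],[[-14,4.5,0],[0,0,-7.1],1],[[-14,4.5,0],[0,0,-7.1],1],[[-14,4.5,0],[0,0,-7.1],1]])

```text
clock: 11.2
eef_pos: [0.4697, -0.0609, 0.2432]
tool_rot: [0.997, -0.073, 0.0, -0.017]
ft_force: [0.9, -0.9, -0.9]
grip_width: 0.0857
grasp_force: 0.0
```

>>> drive_tool(increments=[[[-12,4.5,0],[0,0,-7],1],[[0,0,0],[0,0,0],1],[[0,0,0],[0,0,0],1]])

```text
clock: 11.45
eef_pos: [0.4492, -0.0926, 0.2438]
tool_rot: [0.992, -0.12, 0.002, -0.028]
ft_force: [1.1, -0.6, 0.5]
grip_width: 0.0854
grasp_force: 0.0
```

Run:
```python
from h import *
o=get_obs();print(np.round(o['eef_pos'],4),np.round(o['tool_rot'],3),np.round(o['joint_pos'],2))
p=shot('scene','s3.png')
print('pred collar seated centre',w2px(p,[.587,-.0635,.145]),w2px(p,[.587,-.0635,.185]))
for s in silhouettes('collar',p)[:5]:
    m=s['region'];c=p['image'][m].mean(0);print(s['conf'],np.round(s['bbox'],1),c.round())
for s in silhouettes('peg_1',p)[:5]: print('peg',s['conf'],np.round(s['bbox'],1))
a=cv2.imread('pics/s3.png')[100:250,220:380];a=cv2.resize(a,(640,600),interpolation=cv2.INTER_CUBIC);cv2.imwrite('pics/s3c.png',a)
```

```text
[ 0.4492 -0.0926  0.2438] [ 0.992 -0.12   0.002 -0.028] [-0.24  0.16 -0.07  1.35  0.06  3.14]
pred collar seated centre [280.97522415 174.68397005] [281.59085203 163.25382587]
0.74 [162.8 252.7 184.  276.8] [176. 128. 143.]
0.6 [223.6 285.4 247.6 307.2] [ 95. 158. 152.]
0.59 [225.8 250.8 246.7 274.2] [181. 135. 148.]
0.47 [269.9 159.  289.5 176.3] [90. 68. 56.]
0.35 [258.3 159.5 269.5 171.6] [81. 64. 56.]
peg 0.49 [311.1 172.6 320.6 201.4]
peg 0.46 [261.9 160.9 268.9 173.7]
peg 0.42 [292.6 204.9 299.8 235.4]
```

View pics/s3c.png

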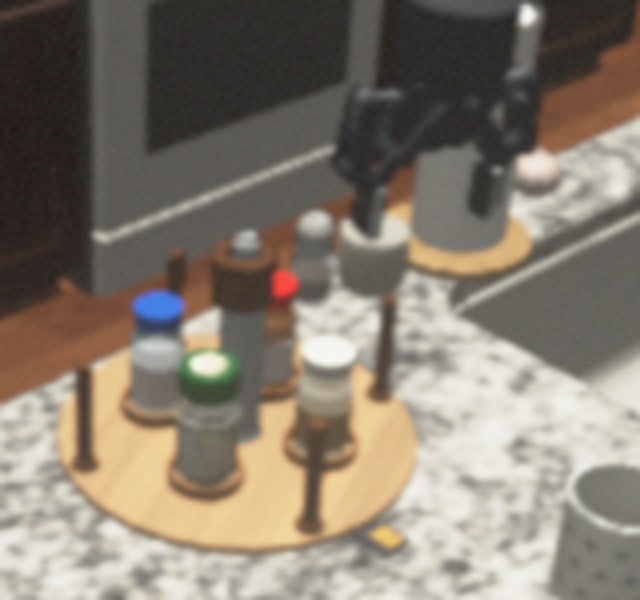

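The collar sits on the shoulder, at crop (245,275), and all the jars are standing. Joint 6 reached its limit and tilted the tool slightly, so I'll work out the turn back.

Run:
```python
from h import *
from scipy.spatial.transform import Rotation as R
o=get_obs();c=R.from_quat(o['tool_rot']);print(o['eef_pos'])
for yaw in (-80,):
    h=np.radians(yaw+90)/2;t=R.from_quat([np.cos(h),np.sin(h),0,0])
    print(t.as_matrix()[:,1],np.degrees((t*c.inv()).as_rotvec()))
print(np.array([.4665,-.0225])-o['eef_pos'][:2])
```

```text
[ 0.45084876 -0.09093135  0.24421166]
[ 0.17364818 -0.98480775  0.        ] [-3.25800775e+00 -6.97032712e-03  2.34764726e+01]
[0.01565124 0.06843135]
```

>>> drive_tool(increments=[[[0,5,0],[-0.8,0,5.9],1],[[4,16,0],[-0.8,0,5.9],1],[[4,16,0],[-0.8,0,5.9],1],[[4,16,0],[-0.8,0,5.8],1],[[4,15,0],[0,0,0],1],[[0,0,0],[0,0,0],1],[[0,0,0],[0,0,0],1]])

```text
clock: 12.18
eef_pos: [0.467, -0.022, 0.2443]
tool_rot: [0.996, 0.089, -0.0, -0.0]
ft_force: [-0.8, 0.0, 0.5]
grip_width: 0.0856
grasp_force: 0.0
```

Run:
```python
from h import *
from scipy.spatial.transform import Rotation as R
o=get_obs();c=R.from_quat(o['tool_rot'])
h=np.radians(10)/2;t=R.from_quat([np.cos(h),np.sin(h),0,0])
print(np.degrees((t*c.inv()).as_rotvec()),np.array([.4665,-.0225])-o['eef_pos'][:2],o['eef_pos'][2],o['joint_pos'][5])
```

```text
[-0.03913105 -0.0174045  -0.18029427] [-0.00053581 -0.00054605] 0.24433914989981492 2.91650731450377
```

>>> drive_tool(increments=[[[0,0,-25],[0,0,0],1],[[0,0,-30],[0,0,0],1],[[0,0,-30],[0,0,0],1],[[0,0,-30],[0,0,0],1],[[0,0,-30],[0,0,0],1],[[0,0,-20],[0,0,0],1],[[0,0,-9],[0,0,0],1],[[0,0,0],[0,0,0],1]])

```text
clock: 12.85
eef_pos: [0.4647, -0.0237, 0.0687]
tool_rot: [0.996, 0.087, -0.002, -0.001]
ft_force: [-0.1, -0.5, -0.3]
grip_width: 0.0857
grasp_force: 0.0
```

>>> drive_tool(increments=[[[0,0,0],[0,0,0],0],[[0,0,0],[0,0,0],0],[[0,0,0],[0,0,0],0],[[0,0,0],[0,0,0],0],[[0,0,0],[0,0,0],0],[[0,0,0],[0,0,0],0],[[0,0,0],[0,0,0],0],[[0,0,0],[0,0,0],0]])

```text
clock: 13.52
eef_pos: [0.4673, -0.0235, 0.0717]
tool_rot: [0.996, 0.087, 0.001, -0.0]
ft_force: [-0.8, -0.7, 6.5]
grip_width: 0.0124
grasp_force: 58.3
```

Run:
```python
from h import *
v=np.array([.4673-.5873,-.0235+.0634])*1e3
a=np.radians(np.r_[0,1.5,np.arange(4.5,64.6,3),66])
P=np.array([[np.cos(t)*v[0]-np.sin(t)*v[1],np.sin(t)*v[0]+np.cos(t)*v[1]] for t in a])
d=np.diff(np.round(P,1),axis=0).round(1);print(len(d),d.tolist(),P[-1]+[587.3,-63.4])
```

```text
23 [[-1.0, -3.2], [-1.8, -6.3], [-1.4, -6.5], [-1.1, -6.5], [-0.7, -6.6], [-0.4, -6.6], [0.0, -6.6], [0.3, -6.7], [0.6, -6.5], [1.0, -6.6], [1.3, -6.5], [1.7, -6.4], [2.0, -6.3], [2.3, -6.2], [2.7, -6.1], [3.0, -5.9], [3.2, -5.7], [3.6, -5.6], [3.8, -5.4], [4.2, -5.2], [4.4, -4.9], [4.6, -4.7], [2.4, -2.3]] [ 502.04113907 -156.79666286]
```

>>> drive_tool(increments=[[[-1,-3.2,0],[0,0,1.5],0],[[-1.8,-6.3,0],[0,0,3],0],[[-1.4,-6.5,0],[0,0,3],0],[[-1.1,-6.5,0],[0,0,3],0],[[-0.7,-6.6,0],[0,0,3],0],[[-0.4,-6.6,0],[0,0,3],0],[[0,-6.6,0],[0,0,3],0],[[0.3,-6.7,0],[0,0,3],0]])

```text
clock: 14.18
eef_pos: [0.4608, -0.0728, 0.0717]
tool_rot: [0.96, 0.281, 0.001, -0.0]
ft_force: [-1.2, 0.4, 6.7]
grip_width: 0.0127
grasp_force: 58.6
```

Forces stay low, so I'm carrying on.

>>> drive_tool(increments=[[[0.6,-6.5,0],[0,0,3],0],[[1,-6.6,0],[0,0,3],0],[[1.3,-6.5,0],[0,0,3],0],[[1.7,-6.4,0],[0,0,3],0],[[2,-6.3,0],[0,0,3],0],[[2.3,-6.2,0],[0,0,3],0],[[2.7,-6.1,0],[0,0,3],0],[[3,-5.9,0],[0,0,3],0]])

```text
clock: 14.85
eef_pos: [0.4749, -0.1239, 0.0717]
tool_rot: [0.881, 0.474, -0.0, 0.0]
ft_force: [-2.8, -1.6, 6.6]
grip_width: 0.0129
grasp_force: 58.6
```

>>> drive_tool(increments=[[[3.2,-5.7,0],[0,0,3],0],[[3.6,-5.6,0],[0,0,3],0],[[3.8,-5.4,0],[0,0,3],0],[[4.2,-5.2,0],[0,0,3],0],[[4.4,-4.9,0],[0,0,3],0],[[4.6,-4.7,0],[0,0,3],0],[[2.4,-2.3,0],[0,0,1.5],0],[[0,0,0],[0,0,0],0]])

```text
clock: 15.52
eef_pos: [0.5016, -0.1588, 0.0717]
tool_rot: [0.788, 0.615, -0.001, 0.001]
ft_force: [-3.1, -3.8, 7.2]
grip_width: 0.0123
grasp_force: 58.9
```

Run:
```python
from h import *
o=get_obs();print(np.round(o['eef_pos'],4),o['grasp_force'])
C=np.array([.587,-.0635])
for n,q0 in (('top','t4.png'),('scene','s4.png')):
    p=shot(n,q0)
    for q,r,z in (('green_jar',.023,.126),('blue_jar',.022,.12),('white_jar',.022,.115),('red_jar',.022,.12)):
        for s in silhouettes(q,p)[:1]:
            m=s['region'];ys,xs=np.nonzero(m);x0=px2w(p,(xs.mean(),ys.mean()),.08)[:2]
            f,i=fit(p,m,list(x0),r,.02,z);d=f-C;print(n,q,round(s['conf'],2),f,i,np.degrees(np.arctan2(d[1],d[0])).round(1))
t=cv2.imread('pics/t4.png')[100:280,220:390];s=cv2.imread('pics/s4.png')[120:270,220:380]
cv2.imwrite('pics/c4.png',np.hstack([cv2.resize(t,(396,420),interpolation=3),cv2.resize(s,(400,420),interpolation=3)]))
```

```text
[ 0.5016 -0.1588  0.0717] 58.8849663734436
top green_jar 0.95 [ 0.52   -0.0645] 0.878 -179.1
top blue_jar 0.59 [0.5841 0.0081] 0.837 92.3
top white_jar 0.63 [ 0.5911 -0.1311] 0.887 -86.5
top red_jar 0.78 [ 0.6582 -0.058 ] 0.879 4.4
scene green_jar 0.94 [ 0.5294 -0.0784] 0.866 -165.5
scene blue_jar 0.64 [ 0.5938 -0.002 ] 0.84 83.7
scene white_jar 0.68 [ 0.5313 -0.0804] 0.928 -163.1
scene red_jar 0.64 [ 0.7151 -0.1126] 0.514 -21.0
```

View pics/c4.png

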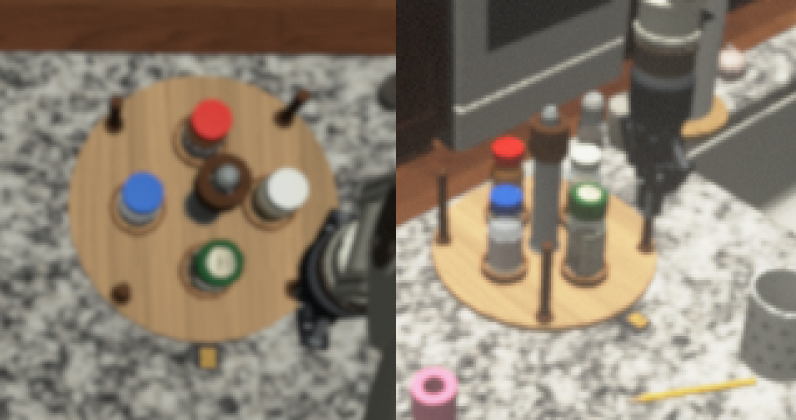

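The green jar stands in line with the pointer: its well is at crop (207,270), the pointer at (208,357). The fitted table angle is about 183°, against about 182° for the pointer. The collar is seated and the peg is gripped, so I'll hold briefly and hand in.

>>> drive_tool(increments=[[[0,0,0],[0,0,0],0],[[0,0,0],[0,0,0],0],[[0,0,0],[0,0,0],0],[[0,0,0],[0,0,0],0],[[0,0,0],[0,0,0],0],[[0,0,0],[0,0,0],0]])

```text
clock: 16.52
eef_pos: [0.5012, -0.1585, 0.0717]
tool_rot: [0.789, 0.615, -0.001, 0.001]
ft_force: [-3.2, -5.1, 6.2]
grip_width: 0.0126
grasp_force: 58.8
```

```bash
python3 -c "
from workcell import *
print(get_obs()['grasp_force']);print(job_done())"
```

```text
58.80110263824463
the job is handed in; nothing more can be done
None
```

The job is handed in at about 16.5 s, but the hand-in gave no verdict; in the last pictures the collar sits on the post's shoulder, the green-lidded jar is about 1° off the pointer's line, all jars are standing, and the gripper still holds a peg at about 59 N.

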